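# Slide the drip tray under the draining rack

### The arm

A 6-joint arm with a two-finger parallel gripper is mounted at the origin on a cart in front of the work surface, level with it; the furniture and walls round the work are solid. World frame = base frame: x ahead of the robot, y to its left, z up, the work surface at z = 0. Lengths are in m, angles in rad, forces in N, time in s.
With the tool pointing down it reaches from about 0.3 to 0.95 m from the base axis. Payload 3.1 kg.
Tool frame: the origin (TCP) lies midway between the tips of the shut fingers; the grasp point (between the pads) lies 19 mm behind it; z points along the fingers, y is the line along which they close (so a half turn about z gives the same grasp; the last joint's range is limited). The gripper opens to 85 mm and grips with 20 to 120 N. Pads are 22 mm wide; open, the fingers measure 114 mm over their backs; the gripper's body (76 mm by 85 mm) begins 54 mm behind the grasp point. The pads swing forward as they close: fully open they stand 13 mm farther back than shut.
Start: joints at [-1.329, 0.308, 1.634, -0, 1.2, -0.07], TCP at [0.192, -0.595, 0.231] pointing down, gripper open.
Joint ranges: [-3.06, 3.06], [-0.79, 1.96], [0.05, 2.63], [-1.19, 4.34], [0.05, 2.64], [-2.94, 2.94]. Speed limits (rad/s): [2.79, 2.79, 3.14, 3.14, 3.14, 3.14].

### API

Orientations are given as a unit quaternion [w, x, y, z].
In Python, from bench import manip gives the robot as it stands.
- The arm moves only by the shell command python3 -m crank 'ROWS' [FORCE]. ROWS is JSON, a list of rows, each a list of 7 numbers: the shift along the tool's x, y, z normalised to -1 to 1, where 1 is 0.05 m, then the turn, a rotation vector about the tool's x, y, z normalised to -1 to 1, where 1 is 60 degrees, then the opening, from -1 (shut) to 1 (fully open). A call has 1 to 20 rows; each row shifts and turns the commanded pose from where the row before left it, along the tool's axes as they then stand; what a row does not reach is not made up. A row lasts 1/10 s, in which the tool goes at most 50 mm and 8.59 degrees, less where a joint would pass 70% of its speed; a pose out of reach is approached as far as the arm can. A call with a number of a shift or a turn outside -1 to 1 is refused whole. A call with a gripper value outside its range is refused whole. The fingers move at their own pace and stop on an object; FORCE is the grip in N (left out, the last holds). Time passes only in rows, so rows that do not move let the fingers close. It gives the time, the measured TCP pose, the force, the opening and the grip force at its end, in the units of the state.
- manip.read_state(): the state, without advancing time (a new reading comes with each control period).
- manip.read_camera(name): name is "scene" or "top"; returns a dict with "img" (384x512x3 uint8, blue, green, red), "depth" (384x512 float32, m along the optical axis (not along the pixel's ray), 0 where there is no reading), "fx", "fy", "cx", "cy" (pixels), "cam_to_world" (4x4, takes a point from camera to world coordinates). Camera axes: x right, y down, z forward; pixel columns grow to the right and rows downward; lengths in m; the calibration is good to about 2 mm. A picture is of the moment at which its call begins.
- manip.finish_job(): hands the job in; it is judged then, once.
The state is a dict: "t": time; "joint_pos": joint angles; "qd": joint speeds; "joint_torque": joint torques, N m; "position": TCP position; "eef_rot": TCP orientation; "wrist_force": force on the tool from outside, world axes, zero at the start; "ft_torque": the same for the moment, N m; "grip_width": finger opening in m; "finger_force": force on a finger pad.
Only numpy, scipy, OpenCV 4.12 (cv2) and the standard library are available. Lean on these libraries where they do the work, as an engineer would, in place of code of your own. Each camera call takes 0.05 s, during which the arm holds its last target. There are 200 camera calls.

### The job

Slide the low green drip tray through under the low wooden draining rack until it sits centred beneath it, lying straight and sticking out by the same amount on the left and right of the rack. Leave the deep white tray where it stands, keep the teaspoon on the rack, and let go of the tray when it is in place.

Things in the scene. Friction and masses are not known exactly. Their poses are not given: they have to be found in the camera images.
- rack: Low draining rack of pale wood, fixed to the worktop: 158 mm (own x) by 80 mm (own y), top at 50 mm. A tunnel runs right through it along its own y, open at both ends: 130 mm wide (own x) between the two side walls, 38 mm headroom. Origin on the worktop under the rack's centre. Its y is within 0.15 rad of world y. Wall cabinets hang beyond x = 0.58 m, above z = 0.45 m.
- low_tray: Green plastic drip tray, open on top, both ends alike, loose: 100 mm (own x) by 200 mm (own y), 26 mm high. Floor 4 mm, ribs to 5.5 mm; side walls 5 mm thick; end walls 12 mm thick, middles at own y = +-94 mm: pinch one from above or push it. Origin: centre of its underside. Starts left or right of the rack, own y within 0.2 rad of world y; in place it sticks out 60 mm either side.
- deep_tray: White plastic tray, open on top, loose: 100 mm (own x) by 140 mm (own y), 60 mm high, too tall for the rack. It stands on the other side of the rack from the green one. Origin at the centre of its underside.
- spoon: Steel teaspoon, 130 mm long (own x), 11 mm high, lying loose on top of the rack. Origin at the centre of its underside.
Not all that is in view belongs to the job. Of the things shaped like the low_tray, the green one is meant.

How it is judged:
At the end, for the whole second after the job is handed in: The green tray lies flat and at rest on the worktop in the rack's tunnel, its centre within 20 mm of the rack's centre along and across the tunnel, straight within 10 degrees (0.175 rad); the teaspoon lies on the rack and the white tray is within 30 mm of where it stood (y of low_tray in the frame of rack between -0.02 and 0.02 m and x of low_tray in the frame of rack between -0.02 and 0.02 m and angle between the y axis of low_tray and the y axis of rack, either way round below 0.175 rad and height (world z) of low_tray below 0.006 m and angle between low_tray's own z axis and vertical below 0.06 rad and linear speed of low_tray below 0.02 m/s and height (world z) of spoon above 0.04 m and distance of deep_tray from where it was at the start of the episode below 0.03 m); the robot touches nothing.
It fails at once if the teaspoon falls off the rack (height (world z) of spoon below 0.04 m).
It fails at once if the deep white tray is moved by more than 30 mm (distance of deep_tray from where it was at the start of the episode above 0.03 m).
It also fails if it takes over 48 s, if anything falls off the work surface, if the arm or the gripper's body presses on something with over 40 N, if the wrist force passes 120 N, or if a joint passes its speed limit or range.

## Working session

There is one attempt and no reset: what is moved stays moved. The work goes in short steps, Python scripts to look and compute and a shell command to move; the robot and the scene stay as the last step left them, time stands still between calls to the robot, and variables do not carry over. Pictures are saved under pics/ and viewed, at most 10 in all, crops included, and the job is handed in when it is done.

```bash
mkdir -p pics
cat > h.py <<'E'
import numpy as np, cv2, pickle
from bench import manip
def snap(n,tag):
    c=manip.read_camera(n); pickle.dump(c,open(f'pics/{tag}.pkl','wb')); cv2.imwrite(f'pics/{tag}.png',c['img']); return c
def load(tag): return pickle.load(open(f'pics/{tag}.pkl','rb'))
def pt(c,u,v,d=None):
    d=c['depth'][int(round(v)),int(round(u))] if d is None else d
    p=np.array([(u-c['cx'])/c['fx']*d,(v-c['cy'])/c['fy']*d,d,1]); return (c['cam_to_world']@p)[:3]
def onz(c,u,v,z):
    a=c['cam_to_world']; r=a[:3,:3]@np.array([(u-c['cx'])/c['fx'],(v-c['cy'])/c['fy'],1]); o=a[:3,3]
    return o+r*(z-o[2])/r[2]
E
python3 - <<'E'
from h import *
a=snap('top','top0')['img'];b=snap('scene','sc0')['img']
s=manip.read_state();print(s['position'],s['eef_rot'],s['t'])
E
```

```text
[ 0.1915063  -0.59413886  0.23014388] [-1.05042484e-03  9.87873551e-01  1.55256994e-01 -1.02905010e-04] 0.1
```

View pics/top0.png

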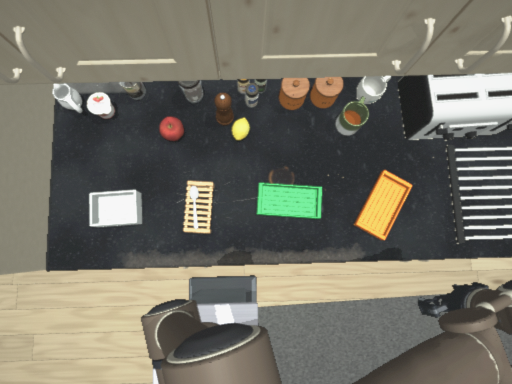

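View pics/sc0.png

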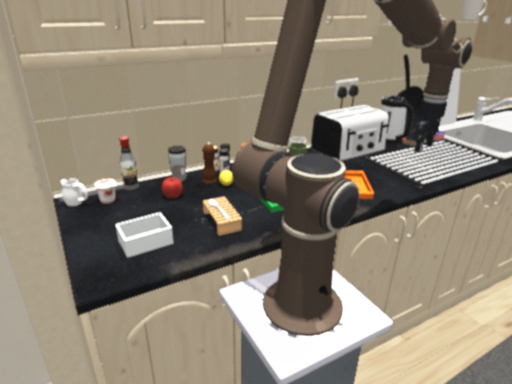

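The top view shows the green tray at (290,201), an orange look-alike at (384,205), the rack at (198,207) with the spoon along its left half, and the white tray at (116,208). There's also a dark ring (a cup or coaster) at (282,176), next to the green tray. Candidates for low_tray are green (290,201) and orange (384,205), and I choose green.

Run:
```python
from h import *
c=load('top0')
im=c['img'];cv2.imwrite('pics/crop0.png',cv2.resize(im[150:250,165:335],None,fx=4.6,fy=4.6,interpolation=cv2.INTER_CUBIC))
hsv=cv2.cvtColor(im,cv2.COLOR_BGR2HSV)
m=cv2.inRange(hsv,(45,120,60),(80,255,255));m[:150]=0;m[250:]=0
H,W=m.shape
def rect(m,z):
    v,u=np.nonzero(m);p=np.array([onz(c,a,b,z)[:2] for a,b in zip(u,v)],np.float32)
    return cv2.minAreaRect(p),len(p)
print('green',rect(m,.026))
P=np.array([[pt(c,u,v) for u in range(W)] for v in range(H)])
z=P[:,:,2]
r=np.zeros_like(m);r[170:245,175:222]=((z[170:245,175:222]>.035)&(z[170:245,175:222]<.09))*255
print('rack',rect(r,.05))
w=np.zeros_like(m);w[180:235,80:150]=(z[180:235,80:150]>.045)*255
print('white',rect(w,.06))
print('z green rim',[round(float(x),3) for x in z[201,255:326:5]])
print('ring z',z[168:186:3,282],'P',pt(c,282,168),pt(c,282,184),pt(c,269,178),pt(c,295,178))
print('orange',pt(c,384,205))
```

```text
green (((0.4623539447784424, -0.26987025141716003), (0.20110660791397095, 0.1039981096982956), 84.55021667480469), 2086)
rack (((0.44749242067337036, 0.011116791516542435), (0.08059854805469513, 0.15722183883190155), 85.54387664794922), 1036)
white (((0.44900915026664734, 0.2671055197715759), (0.11772248893976212, 0.20452673733234406), 10.398889541625977), 418)
z green rim [0.003, 0.025, 0.004, 0.003, 0.003, 0.004, 0.003, 0.011, 0.005, 0.003, -0.002, 0.005, 0.002, 0.025, -0.001]
ring z [ 0.00213003 -0.00239787  0.00157415  0.00046604 -0.00378642  0.00233731] P [ 0.57105936 -0.25456542  0.00213003] [ 0.51481317 -0.25017123  0.02265591] [ 0.53941109 -0.2112463   0.00062045] [ 5.37442347e-01 -2.95664249e-01 -4.85544249e-04]
orange [ 0.44127272 -0.57606152  0.0044218 ]
```

View pics/crop0.png

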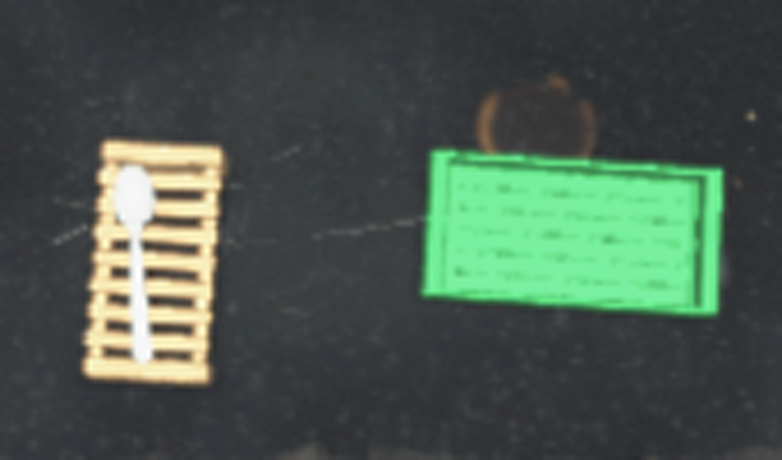

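The crop confirms a green tray with walls on all four sides. The ring at (282,176) is only a stain, and the spoon lies along the rack's long side. The measured sizes match the given ones: 201×104 mm and 157×81 mm. The rack is at (0.4475, 0.011) with its axis 4.5° off world y. The tray is at (0.462, -0.270), 5.45° off. I'll turn and move above the trailing end wall at (0.4535, -0.363).

```bash
python3 -m crank '[[0,0,0,0,0,0.13,0.1],[0,0,0,0,0,0.13,0.1],[0,0,0,0,0,0.13,0.1],[0.4,-0.425,0.25,0,0,0,0.1],[0.4,-0.425,0.25,0,0,0,0.1],[0.4,-0.425,0.25,0,0,0,0.1],[0.4,-0.425,0.25,0,0,0,0.1],[0.4,-0.425,0.25,0,0,0,0.1],[0.4,-0.425,0.25,0,0,0,0.1],[0.4,-0.425,0.25,0,0,0,0.1],[0.4,-0.425,0.25,0,0,0,0.1],[0.4,-0.425,0.25,0,0,0,0.1],[0.4,-0.425,0.25,0,0,0,0.1],[0.4,-0.425,0.25,0,0,0,0.1],[0.4,-0.425,0.25,0,0,0,0.1],[0,0,0,0,0,0,0.1],[0,0,0,0,0,0,0.1]]' 40
cat >> h.py <<'E'
from scipy.spatial.transform import Rotation as R
def goto(x,y,z,ang):
    "tool-frame shift (in row units) to reach x,y,z and turn (units) to put tool y at world angle ang-180 deg"
    s=manip.read_state(); q=s['eef_rot']; r=R.from_quat([q[1],q[2],q[3],q[0]])
    d=np.array([x,y,z])-s['position']; ty=r.as_matrix()[:,1]; a=np.degrees(np.arctan2(ty[1],ty[0]))
    t=(a-(ang-180)+180)%360-180
    print('pos',s['position'].round(4),'tool z',r.as_matrix()[:,2].round(3),'ang',a.round(2),'shift',(r.inv().apply(d)/.05).round(3),'turn about tool z',round(t/60,3),'w',s['grip_width'],'F',np.round(s['wrist_force'],1),'t',s['t'])
E
python3 - <<'E'
from h import *
c=snap('top','top1')
goto(.4535,-.3634,.009,84.55)
cv2.imwrite('pics/crop1.png',cv2.resize(c['img'][150:250,240:400],None,fx=4,fy=4,interpolation=cv2.INTER_CUBIC))
E
```

```text
t: 1.8
position: [0.455, -0.3634, 0.0805]
eef_rot: [-0.0, 0.999, -0.047, -0.001]
wrist_force: [-0.4, 0.6, -0.2]
grip_width: 0.0466
finger_force: 0.0
pos [ 0.4549 -0.3642  0.081 ] tool z [-0.001  0.    -1.   ] ang -95.5 shift [-0.028 -0.014  1.441] turn about tool z -0.001 w 0.04700246846513702 F [0.1 0.3 0.2] t 1.85
```

View pics/crop1.png

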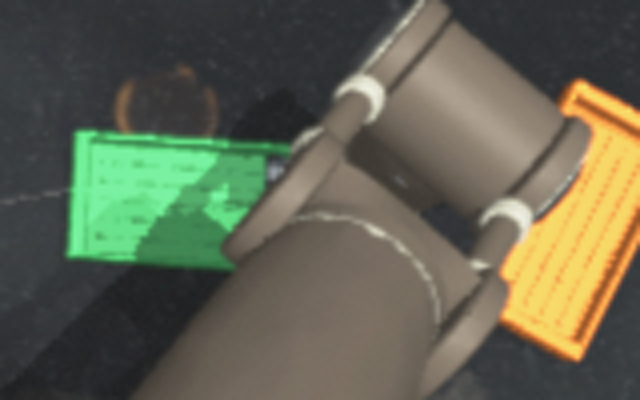

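The arm is over the tray's right end and hides the wall, and the inner finger shows over the tray at crop (275,165). The pose agrees with the plan, so I'll go down and close.

```bash
python3 -m crank '[[0,0,0.3,0,0,0,0.1],[0,0,0.3,0,0,0,0.1],[0,0,0.3,0,0,0,0.1],[0,0,0.3,0,0,0,0.1],[0,0,0.22,0,0,0,0.1],[0,0,0,0,0,0,0.1],[0,0,0,0,0,0,-1],[0,0,0,0,0,0,-1],[0,0,0,0,0,0,-1],[0,0,0,0,0,0,-1],[0,0,0,0,0,0,-1],[0,0,0,0,0,0,-1]]' 40
python3 -c "
from h import *
goto(.4535,-.3634,.009,84.55)"
```

```text
t: 3.05
position: [0.4559, -0.3649, 0.0112]
eef_rot: [0.001, 0.999, -0.048, 0.001]
wrist_force: [0.8, -0.0, 3.0]
grip_width: 0.0108
finger_force: 43.2
pos [ 0.4559 -0.3649  0.0112] tool z [ 0.002 -0.001 -1.   ] ang -95.53 shift [-0.051 -0.026  0.044] turn about tool z -0.001 w 0.01075331845553075 F [ 0.8 -0.   3. ] t 3.05
```

The wall is gripped at 10.8 mm and 43 N. Next I slide the tray to a staging pose on the tunnel axis, just short of the mouth.

```bash
python3 -m crank '[[-0.074,-0.22,0,0,0,-0.009,-1],[-0.074,-0.22,0,0,0,-0.009,-1],[-0.074,-0.22,0,0,0,0,-1],[-0.074,-0.22,0,0,0,0,-1],[-0.074,-0.22,0,0,0,0,-1],[-0.074,-0.22,0,0,0,0,-1],[-0.074,-0.22,0,0,0,0,-1],[-0.074,-0.22,0,0,0,0,-1],[-0.074,-0.22,0,0,0,0,-1],[-0.074,-0.22,0,0,0,0,-1],[0,0,0,0,0,0,-1],[0,0,0,0,0,0,-1]]'
python3 - <<'E'
from h import *
c=snap('top','top2');snap('scene','sc2')
goto(.4427,-.0826,.0112,85.54)
cv2.imwrite('pics/crop2.png',cv2.resize(c['img'][150:250,165:335],None,fx=4.6,fy=4.6,interpolation=cv2.INTER_CUBIC))
E
```

```text
t: 4.25
position: [0.4274, -0.2501, 0.0112]
eef_rot: [-0.0, 0.999, -0.039, 0.0]
wrist_force: [1.0, -0.7, 10.6]
grip_width: 0.0106
finger_force: 44.0
pos [ 0.4274 -0.2501  0.0111] tool z [ 0.001  0.001 -1.   ] ang -94.46 shift [ 4.500e-02 -3.363e+00  3.000e-03] turn about tool z 0.0 w 0.01087161007096906 F [0.  0.4 9.5] t 4.35
```

View pics/crop2.png

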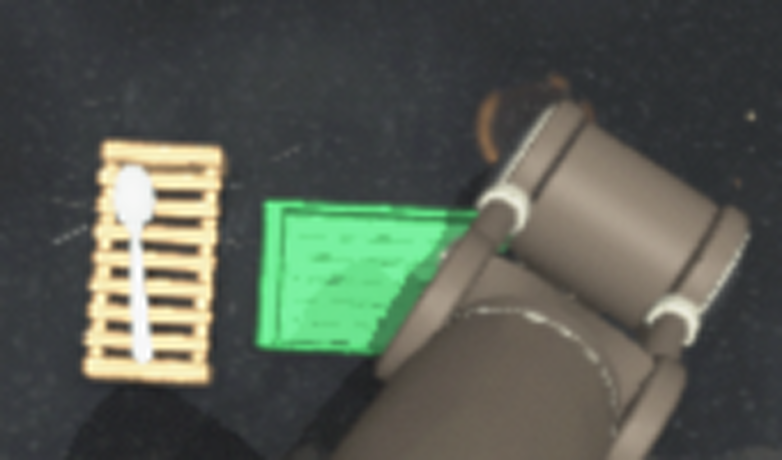

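The tray's leading edge runs from crop (264,202) to (258,348), about 45 px short of the rack's near edge, which runs from (222,147) to (210,380). The spoon hasn't moved. I'll check the lateral alignment.

Run:
```python
from h import *
c=load('top2')
f=lambda u,v,z:onz(c,165+(u+.5)/4.6-.5,150+(v+.5)/4.6-.5,z)[:2]
a,b=f(264,202,.026),f(258,348,.026); r=[f(*p,.05) for p in [(104,142),(222,147),(210,380),(85,375)]]
C=np.mean(r,0); y=np.array([.078,.997]); x=np.array([.997,-.078])
print('tray lead mid in rack',x@((a+b)/2-C),y@((a+b)/2-C),'width',np.linalg.norm(a-b),'ang',np.degrees(np.arctan2(*(a-b)[::-1])),'C',C,[np.linalg.norm(r[i]-r[i-1]).round(4) for i in range(4)])
hsv=cv2.cvtColor(c['img'],cv2.COLOR_BGR2HSV);m=cv2.inRange(hsv,(45,120,60),(80,255,255));m[:150]=0;m[250:]=0;m[:,240:]=0
for u in (224,228,232,236):
    v=np.nonzero(m[:,u])[0]; p=(onz(c,u,v[0]-.5,.026)+onz(c,u,v[-1]+.5,.026))[:2]/2; print(u,(x@(p-[.4475,.0111])).round(4),(y@(p-[.4475,.0111])).round(4),v[0],v[-1])
```

```text
tray lead mid in rack -0.003811553553897249 -0.06893373619666876 width 0.09949444752162667 ang -3.2805415769811033 C [0.44832559 0.01128837] [np.float64(0.1559), np.float64(0.0792), np.float64(0.1557), np.float64(0.0822)]
224 -0.0013 -0.0769 193 225
228 -0.0023 -0.0894 194 225
232 -0.0032 -0.102 194 226
236 -0.0025 -0.1144 194 226
```

The tray is only 2–3 mm off the axis and the yaw is within about 1°. I'll push in two stages and watch the force.

```bash
python3 -m crank '[[0.025,-0.2,0,0,0,0,-1],[0.025,-0.2,0,0,0,0,-1],[0,-0.2,0,0,0,0,-1],[0,-0.2,0,0,0,0,-1],[0,-0.2,0,0,0,0,-1],[0,-0.2,0,0,0,0,-1],[0,-0.2,0,0,0,0,-1],[0,-0.2,0,0,0,0,-1]]' && python3 -c "
from h import *
goto(.4427,-.0826,.0112,85.54)"
```

```text
t: 5.15
position: [0.4362, -0.1722, 0.0112]
eef_rot: [0.001, 0.999, -0.038, 0.001]
wrist_force: [-0.1, -5.6, 6.7]
grip_width: 0.0109
finger_force: 43.7
pos [ 0.4362 -0.1722  0.0112] tool z [ 0.001 -0.002 -1.   ] ang -94.35 shift [-0.006 -1.796 -0.005] turn about tool z 0.002 w 0.010854259274512206 F [-0.1 -5.6  6.7] t 5.15
```

```bash
python3 -m crank '[[0,-0.2,0,0,0,0,-1],[0,-0.2,0,0,0,0,-1],[0,-0.2,0,0,0,0,-1],[0,-0.2,0,0,0,0,-1],[0,-0.2,0,0,0,0,-1],[0,-0.2,0,0,0,0,-1],[0,-0.2,0,0,0,0,-1],[0,-0.2,0,0,0,0,-1],[0,-0.16,0,0,0,0,-1],[0,0,0,0,0,0,-1],[0,0,0,0,0,0,-1]]'
python3 - <<'E'
from h import *
c=snap('top','top3')
goto(.4427,-.0826,.0112,85.54)
cv2.imwrite('pics/crop3.png',cv2.resize(c['img'][150:250,100:270],None,fx=4.6,fy=4.6,interpolation=cv2.INTER_CUBIC))
E
```

```text
t: 6.25
position: [0.4427, -0.0834, 0.0111]
eef_rot: [-0.0, 0.999, -0.038, 0.0]
wrist_force: [0.8, -1.3, 10.1]
grip_width: 0.0108
finger_force: 44.0
pos [ 0.4427 -0.0835  0.0111] tool z [ 0.001  0.    -1.   ] ang -94.39 shift [-0.001 -0.017 -0.001] turn about tool z 0.001 w 0.010934236719519942 F [ 1.  -0.3 10.3] t 6.3
```

View pics/crop3.png

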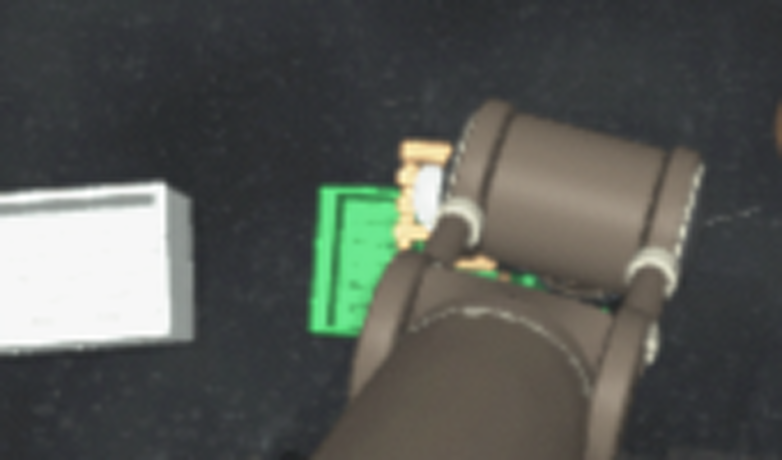

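The tray comes out on the left of the rack, from crop x=318 to 397, which is about 57–60 mm. The white tray is untouched and the spoon is still on the rack. I'll open partway, rise and clear the view.

```bash
python3 -m crank '[[0,0,0,0,0,0,-0.3],[0,0,0,0,0,0,-0.3],[0,0,0,0,0,0,-0.3],[0,0,0,0,0,0,-0.3],[0,0,-0.2,0,0,0,-0.3],[0,0,-0.3,0,0,0,-0.3],[0,0,-0.4,0,0,0,-0.3],[0,0,-0.5,0,0,0,-0.3],[0,0,-0.5,0,0,0,-0.3],[0,0.4,-0.5,0,0,0,-0.3],[0,0.5,-0.4,0,0,0,-0.3],[0,0.6,0,0,0,0,-0.3],[0,0.6,0,0,0,0,-0.3],[0,0.6,0,0,0,0,-0.3],[0,0.6,0,0,0,0,-0.3],[0,0.6,0,0,0,0,-0.3],[0,0.6,0,0,0,0,-0.3],[0,0.6,0,0,0,0,-0.3],[0,0,0,0,0,0,-0.3],[0,0,0,0,0,0,-0.3]]'
python3 - <<'E'
from h import *
c=snap('top','top4')
goto(.4427,-.0826,.0112,85.54)
cv2.imwrite('pics/crop4.png',cv2.resize(c['img'][150:250,100:270],None,fx=4.6,fy=4.6,interpolation=cv2.INTER_CUBIC))
hsv=cv2.cvtColor(c['img'],cv2.COLOR_BGR2HSV);m=cv2.inRange(hsv,(45,120,60),(80,255,255));m[:170]=0;m[250:]=0
v,u=np.nonzero(m);p=np.array([onz(c,a,b,.026)[:2] for a,b in zip(u,v)],np.float32);r=cv2.minAreaRect(p)
d=np.array(r[0])-[.4475,.0111];print(r,'in rack x,y',d@[.997,-.078],d@[.078,.997])
E
```

```text
t: 8.3
position: [0.4225, -0.3387, 0.1505]
eef_rot: [-0.0, 0.999, -0.04, -0.0]
wrist_force: [-0.3, 1.0, -0.1]
grip_width: 0.0302
finger_force: 0.0
pos [ 0.4225 -0.3379  0.1503] tool z [-0.001  0.001 -1.   ] ang -94.49 shift [ 5.000e-03 -5.118e+00  2.787e+00] turn about tool z -0.001 w 0.029995324196077318 F [ 0.2  0.9 -0.5] t 8.35
((0.44689711928367615, 0.009339563548564911), (0.20172621309757233, 0.10324666649103165), 85.59837341308594) in rack x,y -0.0004637580309629529 -0.0018021798379540457
```

View pics/crop4.png

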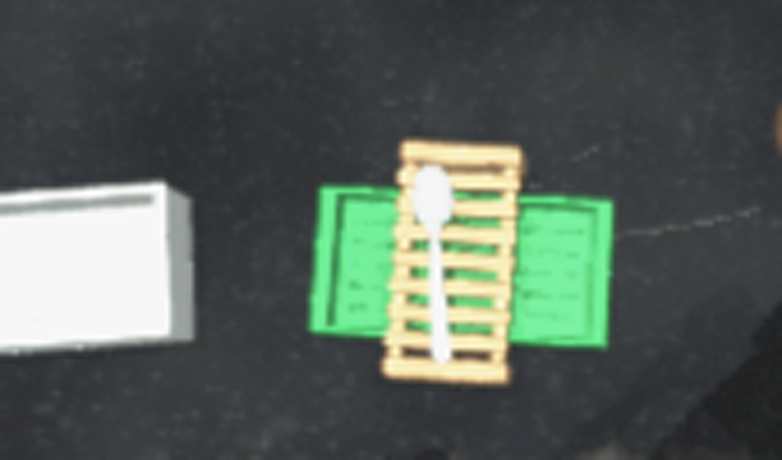

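The tray (crop 312–612) is centred under the rack (385–522) to within 2 mm and lies straight. The spoon is still in place and the gripper is clear, so I'm handing in.

```bash
python3 -c "
from bench import manip
print(manip.finish_job())"
```

```text
the job is handed in; nothing more can be done
None
```

The green tray is centred under the rack to within about 2 mm and lies straight; the teaspoon is still on the rack, the white tray was not touched, and I let go of the tray and handed the job in at about 8.4 s (no verdict came back).

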